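# Clear a model car chassis and hold its nose out over the stand's edge

## Robot

A 6-joint arm with a two-finger parallel gripper is mounted at the origin on the work surface. World frame = base frame: x ahead of the robot, y to its left, z up, the work surface at z = 0. Lengths are in m, angles in rad, forces in N, time in s.
With the tool pointing down it reaches from about 0.325 to 0.9 m from the base axis. Payload 6.1 kg.
Tool frame: the origin (TCP) lies midway between the tips of the shut fingers; the grasp point (between the pads) lies 19 mm behind it; x points along the fingers, y is the direction in which the jaws open and shut, and the axes are right-handed (so a half turn about x gives the same grasp; the last joint's range is limited). The gripper opens to 85 mm and grips with 20 to 120 N. Pads are 22 mm wide; open, the fingers measure 114 mm over their backs; the gripper's body (76 mm by 85 mm) begins 54 mm behind the grasp point. The pads swing forward as they close: fully open they stand 13 mm farther back than shut.
Start: joints at [-1.419, 0.22, 1.526, -0, 1.395, -0.126], TCP at [0.171, -0.601, 0.231] pointing down, gripper open.
Joint ranges: [-2.98, 2.98], [-0.91, 2.08], [0.09, 2.57], [-1.24, 4.39], [0.2, 2.65], [-2.68, 2.68]. Speed limits (rad/s): [2.57, 2.57, 3.01, 3.14, 3.14, 3.14].

## Interface

Orientations are given as [roll, pitch, yaw] about the fixed x, y, z axes, in that order (R = Rz(yaw) Ry(pitch) Rx(roll)).
In Python, from plant import movep, move_l, set_joints, gripper_to, hold, inverse_kinematics, observe, get_image, get_calibration, Unreachable, job_done gives the robot as it stands. Calls block until the motion is done:
- movep(position, orientation): joint-space move of the TCP to a pose.
- move_l(position, feed=0.15, rotation=None, max_force=None): straight line of the TCP; rotation=None keeps the orientation; feed is the mean speed in m/s. With max_force (N) it stops when the force on the tool has changed by that much, and returns True; else False.
- set_joints(angles): joint-space move.
- gripper_to(opening, f_grip=None): finger opening in m; f_grip is the grip in N (None keeps the last); returns when the fingers have stopped.
- hold(seconds).
- inverse_kinematics(position, orientation): joint angles nearest the present ones, or None.
- observe(): the state.
- get_image(name): name is "scene" or "side" or "wrist"; returns (picture, depth): 400x640x3 uint8, red, green, blue; 400x640 float32, m along the optical axis (not along the pixel's ray), 0 where there is no reading.
- get_calibration(name): a dict with "intrinsics" (3x3 intrinsics, pixels), "world_from_camera" (4x4, takes a point from camera to world coordinates). Camera axes: x right, y down, z forward; pixel columns grow to the right and rows downward; lengths in m; the calibration is good to about 2 mm. The wrist camera is an equidistant fisheye: a pixel r from the principal point sees the ray r / f radians off the axis. A picture is of the moment at which its call begins: read the wrist's pose just before it. get_calibration takes no time and is no camera call; for the wrist camera it gives the pose at the moment of the call.
A pose or a line that the arm cannot do raises Unreachable and nothing moves.
- job_done(): hands the job in, once; it reports no verdict.
The state is a dict: "time_s": time; "q": joint angles; "joint_velocities": joint speeds; "joint_torque": joint torques, N m; "eef_pos": TCP position; "tcp_rot": TCP orientation; "ft_force": force on the tool from outside, world axes, zero at the start; "torque": the same for the moment, N m; "opening": finger opening in m.
Only numpy, scipy, OpenCV 4.12 (cv2) and the standard library are available. Lean on these libraries where they do the work, as an engineer would, in place of code of your own. Each camera call takes 0.05 s, during which the arm holds its last target. There are 200 camera calls.

## Task

The two small metal parts lying on the model car's chassis plate would fall off, so first, before moving the plate, drop both of them (the spacer and the bearing) into the open tub. Then slide the plate straight out along its stand, nose first and flat on the stand without lifting it, until the front edge of its nose is level with the pointer blade of the gauge post beside it. So far out it tips if let go: finish while holding it there, still resting level on the stand, keep hold of it, and leave the wheel, battery and pliers where they are.

Things in the scene. Friction and masses are not known exactly. Their poses are not given: they have to be found in the camera images.
- stand: plywood block fixed to the bench, 220 long (x) x 130 wide (y) x 90 mm high; origin at the centre of its underside on the bench. Its +x axis points the way the chassis is to slide out; the outer top edge is 110 mm along +x from the origin, 90 mm up
- chassis: loose car chassis on the stand, 0.5 to 0.75 kg: aluminium plate 300 (x) x 90 (y) x 5 mm; origin at the centre of its underside, +x to the nose, z up. Black gearbox block near the tail; lower black bulkhead near the nose (40 x 60 mm, centre 118 mm ahead of the origin, top 33 mm above the underside). Centre of mass 27 mm ahead of the origin: tips once 123 mm overhangs; 25 to 60 mm at the start
- gearbox (a point): centre, half-way up, of the black gearbox block fixed on the chassis near its tail: 36 x 36 mm in plan, 45 mm tall above the plate's top, centred 115 mm behind the chassis origin; plain sides, good to grip from above either way, firm enough for 40 N. Axes as the chassis
- nose_edge (a point): middle of the front (+x) edge of the chassis plate, half-way through its thickness, 150 mm ahead of the chassis origin; axes as the chassis
- pointer (a point): tip of a thin steel blade (3 mm thick, top 88 mm above the bench, just below the plate) on a fixed steel gauge post beyond the stand. It points square at the chassis' path from the stand's +y side, its tip 70 mm (the post 115 mm) off the stand's middle line, 155 to 185 mm beyond the stand's edge. Axes parallel to the stand's; the nose edge must come level with it along the stand's x
- spacer_center (a point): centre of a loose upright aluminium cylinder, 20 mm diameter, 28 mm tall, 24 g, standing on the chassis plate between gearbox and bulkhead
- bearing_center (a point): centre of a loose steel bearing ring lying flat on the chassis plate between gearbox and bulkhead, 28 mm outer and 12 mm inner diameter, 14 mm tall, 30 g
- tub: open grey plastic tub standing on the bench to one side, outer rim diameter 110 mm, 60 mm tall, wall 4 mm, tapering a little towards its floor, 0.35 kg, loose; origin at the centre of its underside. Drop the parts in from just above the rim
- wheel: bystander: rubber car wheel lying flat, 110 mm diameter, 45 mm tall; origin at the centre of its underside
- battery: bystander: yellow battery pack 50 x 130 x 45 mm; origin at the centre of its underside
- pliers: bystander: steel pliers lying flat, about 165 mm long, 14 mm high; origin near their middle, on the bench
Things that resemble listed ones, but are neither listed nor needed, are in the scene too. Of the things shaped like the part that bears pointer, the dark steel one is meant.

How it is judged:
On the way:
1. both small parts lie in the tub while the chassis is still where it was (within 40 mm) (horizontal distance between each of spacer_center, bearing_center and tub below 0.05 m and z of spacer_center in the frame of tub between 0 and 0.05 m and z of bearing_center in the frame of tub between 0 and 0.05 m and distance of nose_edge from where it was at the start of the episode below 0.04 m), for 0.2 s.
At the end, for the whole second after the job is handed in: Spacer and bearing in the tub; chassis resting on the stand, level within 0.05 rad, in line within 0.15 rad and 30 mm sideways, its nose edge level with the pointer tip within 8 mm along the stand's x, at rest, still held or pressed by the robot (over 0.5 N) (horizontal distance between each of spacer_center, bearing_center and tub below 0.05 m and z of spacer_center in the frame of tub between 0 and 0.05 m and z of bearing_center in the frame of tub between 0 and 0.05 m and x of nose_edge in the frame of pointer between -0.008 and 0.008 m and y of chassis in the frame of stand between -0.03 and 0.03 m and angle between the x axis of chassis and the x axis of stand, either way round below 0.15 rad and angle between chassis's own z axis and vertical below 0.05 rad and z of chassis in the frame of stand between 0.082 and 0.1 m and contact force between chassis and stand above 0.5 N and contact force between any of the fingers, the arm and chassis above 0.5 N and linear speed of chassis below 0.02 m/s); the arm keeps its last pose, push and grip.
It fails at once if the chassis tips (over 0.2 rad) (angle between chassis's own z axis and vertical above 0.2 rad).
It fails at once if the chassis is lifted more than 20 mm off the stand (z of chassis in the frame of stand above 0.11 m).
It fails at once if the chassis falls from the stand (z of chassis in the frame of stand below 0.06 m).
It fails at once if the wheel, battery or pliers are shifted over 40 mm (distance of any of wheel, battery, pliers from where it was at the start of the episode above 0.04 m).
It also fails if it takes over 72 s, if anything falls off the work surface, if the arm or the gripper's body presses on something with over 40 N, if the wrist force passes 120 N, or if a joint passes its speed limit or range.

## Working session

There is one attempt and no reset: what is moved stays moved. The work goes in short steps, each a Python script; the robot and the scene stay as the last script left them, time stands still between calls to the robot, and variables do not carry over. Pictures are saved under pics/ and viewed, about 8 in all and at most 12, crops included, and the job is handed in when it is done.

```bash
mkdir -p pics; ls; python3 - <<'E'
from plant import *
import cv2,numpy as np
for n in ["scene","side"]:
    im,d=get_image(n); c=get_calibration(n)
    cv2.imwrite(f"pics/{n}0.png",im[:,:,::-1]); np.savez(f"pics/{n}0.npz",im=im,d=d,K=c["intrinsics"],T=c["world_from_camera"])
    print(n,np.round(c["intrinsics"],1).tolist(),np.round(c["world_from_camera"],3).tolist(),(d>0).mean())
print(observe())
E
```

```text
pics
scene [[486.6, 0.0, 310.2], [0.0, 486.6, 189.2], [0.0, 0.0, 1.0]] [[0.284, 0.672, -0.684, 1.705], [0.959, -0.198, 0.204, -0.301], [0.001, -0.714, -0.7, 1.172], [0.0, 0.0, 0.0, 1.0]] 0.9878828125
side [[506.2, 0.0, 323.0], [0.0, 506.2, 189.4], [0.0, 0.0, 1.0]] [[-0.995, -0.08, 0.063, 0.56], [-0.101, 0.728, -0.678, 0.848], [0.009, -0.68, -0.733, 0.984], [0.0, 0.0, 0.0, 1.0]] 0.99604296875
{'time_s': 0.1, 'q': array([-1.41906847e+00,  2.21195845e-01,  1.52751289e+00,  3.55400653e-05,
        1.39473712e+00, -1.26086103e-01]), 'joint_velocities': array([ 1.07267107e-04, -3.42770525e-04, -1.12010541e-03,  2.15384456e-05,
       -8.22114472e-04,  2.77540801e-04]), 'joint_torque': array([ 1.30609140e-03, -4.98244250e+01, -3.90547049e+01, -1.00484981e-04,
        5.69325930e-03, -4.24389339e-05]), 'eef_pos': array([ 0.17133858, -0.60046735,  0.23027   ]), 'tcp_rot': array([-1.71575514,  1.5689428 ,  1.70364521]), 'ft_force': array([-0.94172816, -0.71495104, -0.0379906 ]), 'torque': array([-0.00995425, -0.07337609,  0.00787431]), 'opening': 0.08540440952387783}
```

View pics/scene0.png

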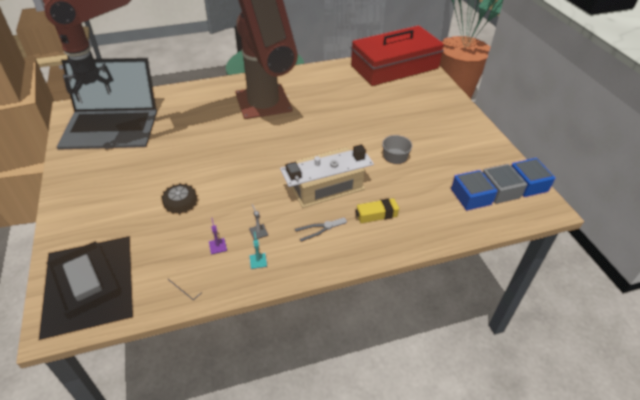

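View pics/side0.png

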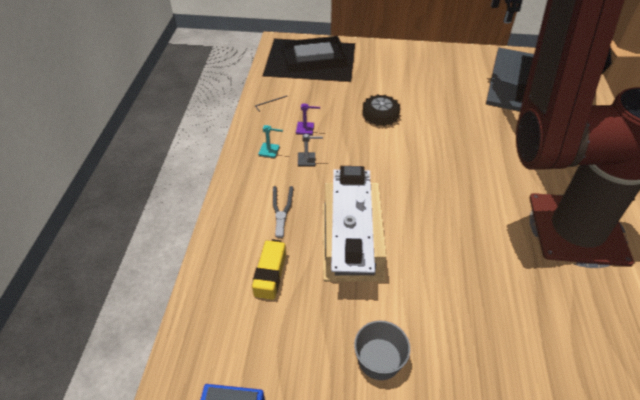

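Scene view: the plate on its stand is at (327,168), with the bulkhead (nose) at (292,170), the gearbox at (359,152) and the tub at (397,148). The wheel is at (180,198), the pliers at (320,230) and the battery at (378,210). There are three candidate gauge posts (side-view pixels): dark steel (307,150), purple (305,120) and teal (269,143). The dark steel one fits the description. Next I'll enlarge a crop to confirm this and compute positions.

```bash
cat > h.py <<'E'
import numpy as np,cv2
def load(n):
    z=np.load(f"pics/{n}.npz"); return z["im"],z["d"],z["K"],z["T"]
def cloud(d,K,T):
    v,u=np.indices(d.shape); P=np.stack([(u-K[0,2])/K[0,0]*d,(v-K[1,2])/K[1,1]*d,d],-1)
    return P@T[:3,:3].T+T[:3,3]
def ray(u,v,K,T,z):
    r=T[:3,:3]@np.array([(u-K[0,2])/K[0,0],(v-K[1,2])/K[1,1],1]); o=T[:3,3]
    return o+r*(z-o[2])/r[2]
E
python3 - <<'E'
from h import *
im,d,K,T=load("side0")
cv2.imwrite("pics/crop_side.png",cv2.resize(im[85:290,235:415,::-1],None,fx=2.9,fy=2.9,interpolation=cv2.INTER_CUBIC))
for n in["side0","scene0"]:
    im,d,K,T=load(n); P=cloud(d,K,T); X=P.reshape(-1,3)
    m=(im.min(2)>140)&(np.ptp(im.astype(int),axis=2)<40)&(P[...,2]>.07)&(P[...,2]<.12)&(d>0)
    m&=(P[...,0]>.35)&(P[...,0]<.85)&(abs(P[...,1])<.5)
    _,lab,st,_=cv2.connectedComponentsWithStats(m.astype(np.uint8)); k=1+st[1:,4].argmax(); Q=P[lab==k]
    r=cv2.minAreaRect((Q[:,:2]*1000).astype(np.float32)); print(n,"plate",st[k],r,np.median(Q[:,2]))
    # heights regions
    hi=(P[...,2]>.105)&(P[...,2]<.3)&(P[...,0]>.4)&(P[...,0]<.85)&(abs(P[...,1])<.4)&(d>0)
    _,lab,st,_=cv2.connectedComponentsWithStats(hi.astype(np.uint8))
    for i in range(1,len(st)):
        if st[i,4]>8: Q=P[lab==i]; print(st[i],Q.min(0).round(3),Q.max(0).round(3),np.median(Q,0).round(3),im[lab==i].mean(0).astype(int))
    # low objects
    lo=(P[...,2]>.012)&(P[...,2]<.08)&(P[...,0]>.35)&(P[...,0]<1.0)&(abs(P[...,1])<.45)&(d>0)
    _,lab,st,_=cv2.connectedComponentsWithStats(lo.astype(np.uint8))
    for i in range(1,len(st)):
        if st[i,4]>25: Q=P[lab==i]; print("lo",st[i],Q.min(0).round(3),Q.max(0).round(3),np.median(Q,0).round(3),im[lab==i].mean(0).astype(int))
E
```

```text
side0 plate [ 331  170   44  102 3005] ((562.214111328125, 99.60166931152344), (94.08952331542969, 302.7698059082031), 4.833591461181641) 0.09358143943544028
[334 166  35  17 425] [ 0.531 -0.04   0.105] [0.613 0.007 0.128] [ 0.571 -0.009  0.121] [78 74 71]
[355 196   9  11  76] [0.539 0.06  0.105] [0.557 0.082 0.125] [0.548 0.076 0.119] [176 176 182]
[343 215  12  11  74] [0.556 0.111 0.105] [0.581 0.138 0.112] [0.569 0.124 0.108] [166 167 171]
[344 238  18  24 398] [0.536 0.196 0.105] [0.574 0.235 0.143] [0.555 0.226 0.137] [59 55 52]
lo [362  94  38  31 902] [ 0.445 -0.449  0.012] [ 0.56  -0.329  0.049] [ 0.503 -0.371  0.041] [70 63 56]
lo [301 108   7  19  77] [ 0.715 -0.317  0.013] [ 0.736 -0.291  0.08 ] [ 0.724 -0.296  0.048] [94 61 90]
lo [262 131   8  19  77] [ 0.807 -0.196  0.012] [ 0.825 -0.184  0.079] [ 0.814 -0.189  0.047] [ 76 106  95]
lo [302 140   7  19  72] [ 0.696 -0.172  0.012] [ 0.712 -0.159  0.08 ] [ 0.704 -0.164  0.046] [104  94  87]
lo [324 202  62  75 524] [0.483 0.037 0.012] [0.632 0.217 0.08 ] [0.558 0.205 0.036] [119 102  79]
lo [275 211  10   8  41] [0.73  0
[... 1043 characters left out ...]
[ 0.442 -0.45   0.012] [ 0.561 -0.337  0.055] [ 0.519 -0.393  0.044] [92 82 71]
lo [355 198  45  25 739] [0.711 0.137 0.012] [0.77  0.276 0.054] [0.751 0.207 0.043] [160 141  63]
lo [252 218  14  19  86] [ 0.682 -0.189  0.012] [ 0.729 -0.15   0.076] [ 0.706 -0.171  0.025] [119 112 105]
lo [337 218  10   6  27] [0.727 0.074 0.012] [0.749 0.104 0.017] [0.739 0.09  0.014] [169 164 160]
lo [321 221  13   9  47] [0.728 0.024 0.012] [0.757 0.06  0.02 ] [0.743 0.043 0.015] [155 151 149]
lo [210 232  11  16  74] [ 0.701 -0.324  0.012] [ 0.735 -0.296  0.079] [ 0.727 -0.304  0.034] [114  75 117]
lo [254 248   9  18  70] [ 0.811 -0.209  0.012] [ 0.834 -0.187  0.079] [ 0.819 -0.198  0.037] [ 80 131 124]
```

View pics/crop_side.png

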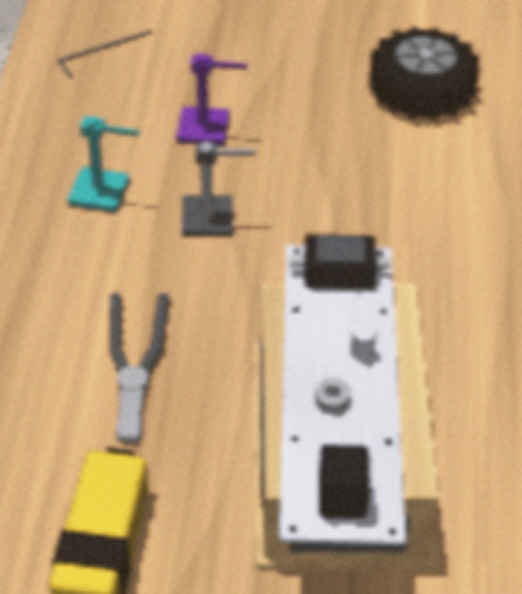

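The crop confirms it: the dark steel post is at crop (207,185), and its blade points at the chassis path with the tip at crop (254,152). The purple and teal posts are decoys. Next is a closer look from above with the wrist camera.

```bash
python3 - <<'E'
from plant import *
import cv2,numpy as np
from math import pi
q0=observe()["q"]
for nm,p,ys in [("look",(.57,.02,.36),(-1.487,1.655)),("spacer",(.55,.069,.098),(-1.487,1.655)),("tub",(.483,.39,.06),(-1.487,1.655)),("gear",(.555,.213,.1),(.084,.084-pi,-1.487,1.655)),("gearend",(.565,.07,.1),(.084,.084-pi,-1.487,1.655))]:
    for y in ys:
        q=inverse_kinematics(p,[0,pi/2,y]); print(nm,y,None if q is None else np.round(q,2))
movep([.57,.02,.36],[0,pi/2,1.655])
hold(.3); c=get_calibration("wrist"); im,d=get_image("wrist")
np.savez("pics/w1.npz",im=im,d=d,K=c["intrinsics"],T=c["world_from_camera"])
cv2.imwrite("pics/w1.png",im[:,:,::-1]); print(np.round(c["intrinsics"],1),np.round(c["world_from_camera"],3),observe()["time_s"],observe()["q"].round(2))
E
```

```text
look -1.487 [-0.1   0.04  1.49 -0.    1.61 -0.19]
look 1.655 None
spacer -1.487 [-0.02  0.19  1.83 -0.    1.12 -0.1 ]
spacer 1.655 None
tub -1.487 [ 0.55  0.38  1.67 -0.    1.09  0.47]
tub 1.655 [ 0.55  0.38  1.67 -0.    1.09 -2.67]
gear 0.084 [ 0.23  0.27  1.72 -0.    1.15 -1.42]
gear -3.057592653589793 [0.23 0.27 1.72 0.   1.15 1.72]
gear -1.487 [ 0.23  0.27  1.72 -0.    1.15  0.15]
gear 1.655 None
gearend 0.084 [-0.02  0.22  1.79  0.    1.13 -1.67]
gearend -3.057592653589793 [-0.02  0.22  1.79 -0.    1.13  1.47]
gearend -1.487 [-0.02  0.22  1.79 -0.    1.13 -0.1 ]
gearend 1.655 NoneTraceback (most recent call last):
  File "<stdin>", line 8, in <module>
plant.Unreachable: the arm cannot take that pose within its joint ranges
```

```bash
python3 - <<'E'
from plant import *
import cv2,numpy as np
from math import pi
movep([.57,.02,.36],[0,pi/2,-1.487])
hold(.3); c=get_calibration("wrist"); im,d=get_image("wrist")
np.savez("pics/w1.npz",im=im,d=d,K=c["intrinsics"],T=c["world_from_camera"])
cv2.imwrite("pics/w1.png",im[:,:,::-1]); print(np.round(c["intrinsics"],1),np.round(c["world_from_camera"],3),observe()["time_s"],observe()["q"].round(2))
E
```

```text
[[309.7   0.  322.6]
 [  0.  309.7 198.7]
 [  0.    0.    1. ]] [[ 0.997  0.08   0.023  0.564]
 [ 0.083 -0.956 -0.283  0.092]
 [-0.     0.283 -0.959  0.503]
 [ 0.     0.     0.     1.   ]] 3.1 [-0.1   0.04  1.49 -0.    1.61 -0.19]
```

View pics/w1.png

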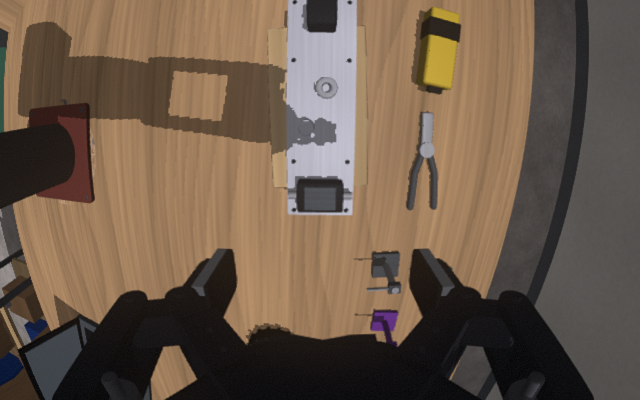

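Wrist view: plate at (320,110) with its nose edge near v=213, bearing at (326,88), and spacer in shadow at (306,128). The dark post's blade runs from (398,290) to its tip at about (368,289). The stand's front edge is near v=184. I'll enlarge this region and compute positions.

```bash
cat >> h.py <<'E'
def wray(u,v,K,T,z):
    a=np.array([u-K[0,2],v-K[1,2]]); r=np.hypot(*a); t=r/K[0,0]
    c=np.append(a/max(r,1e-9)*np.sin(t),np.cos(t)); w=T[:3,:3]@c; o=T[:3,3]
    return (o+w*(z-o[2])/w[2])
def wcloud(d,K,T):
    v,u=np.indices(d.shape); a=np.stack([u-K[0,2],v-K[1,2]],-1); r=np.hypot(a[...,0],a[...,1])+1e-9; t=r/K[0,0]
    P=np.concatenate([a/r[...,None]*np.tan(t)[...,None],np.ones(d.shape+(1,))],-1)*d[...,None]
    return P@T[:3,:3].T+T[:3,3]
E
python3 - <<'E'
from h import *
im,d,K,T=load("w1")
cv2.imwrite("pics/w1c.png",cv2.resize(im[160:310,260:420,::-1],None,fx=4,fy=4,interpolation=cv2.INTER_CUBIC))
P=wcloud(d,K,T); ok=(d>0)&(P[...,0]>.42)&(P[...,0]<.78)&(P[...,1]>-.3)&(P[...,1]<.26)
v,u=np.indices(d.shape); ok&=(v<215)|((u>340)&(u<405)&(v<302))
for lo,hi in [(.08,.0925),(.093,.099),(.102,.15)]:
    m=ok&(P[...,2]>lo)&(P[...,2]<hi)
    _,lab,st,_=cv2.connectedComponentsWithStats(m.astype(np.uint8))
    for i in range(1,len(st)):
        if st[i,4]>15:
            Q=P[lab==i]; r=cv2.minAreaRect((Q[:,:2]*1000).astype(np.float32))
            print(lo,st[i],np.median(Q[:,2]).round(4),Q[:,:2].mean(0).round(4),[np.round(a,1) for a in r])
E
```

```text
0.08 [ 354   26   14  160 1791] 0.0904 [0.6144 0.0947] [array([613.1, 102.7]), array([ 18.3, 218.9]), np.float64(5.8)]
0.08 [ 267   28   21  160 2698] 0.0905 [0.5033 0.0978] [array([503.9,  91.1]), array([ 27.4, 220.4]), np.float64(5.1)]
0.08 [367 281  34  13 186] 0.0884 [ 0.6899 -0.1694] [array([ 683.8, -171.4]), array([54.6, 17.5]), np.float64(5.0)]
0.093 [  286     0    71   194 10981] 0.0955 [0.5602 0.1099] [array([559.4, 112. ]), array([ 91.7, 264.6]), np.float64(4.2)]
0.093 [322  83   9   9  64] 0.0957 [0.5657 0.1221] [array([565.7, 122.3]), array([10.4, 10.7]), np.float64(3.7)]
0.093 [288 198  64  17 381] 0.0955 [ 0.5703 -0.042 ] [array([570.6, -39.6]), array([88.2, 23.7]), np.float64(3.6)]
0.093 [392 287   7   7  26] 0.0938 [ 0.7004 -0.1703] [array([ 700.7, -170.3]), array([ 9.7, 11.8]), np.float64(2.9)]
0.102 [307   0  31  32 935] 0.14 [0.553  0.2073] [array([553. , 210.4]), array([35.4, 32.3]), np.float64(3.9)]
0.102 [316  77  22  22 308] 0.1091 [0.5659 0.1209] [array([566.3, 120.8]), array([26.4, 26.9]), np.float64(5.0)]
0.102 [298 119  17  16 207] 0.1233 [0.5453 0.0697] [array([545.3,  69.7]), array([19.6, 18.1]), np.float64(4.8)]
0.102 [ 288  180   64   33 1645] 0.1238 [ 0.5689 -0.0165] [array([568.9, -18.7]), array([83.2, 40.7]), np.float64(5.1)]
```

View pics/w1c.png

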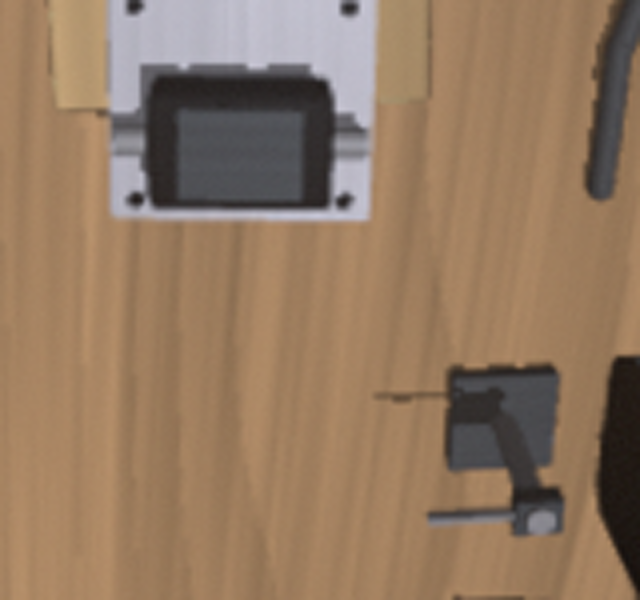

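Crop: stand front corners at (274,187) and (367,185), nose corners at (287.5,214) and (352.5,215), dark blade tip at (367,289.5). Now convert these and pick up the spacer.

```bash
cat > pick.py <<'E'
from plant import *
import numpy as np,sys
from math import pi
def pick(x,y,tx,ty,name):
    o=[0,pi/2,-1.487]
    gripper_to(.05,20)
    movep([x,y,.19],o); move_l([x,y,.098],feed=.12,max_force=15)
    print("at",observe()["eef_pos"].round(4))
    gripper_to(0.0,20); print("grip",observe()["opening"])
    move_l([x,y,.2],feed=.2); print("lifted",observe()["opening"])
    movep([tx,ty,.17],o); move_l([tx,ty,.06],feed=.15)
    gripper_to(.045,20); hold(.2); move_l([tx,ty,.18],feed=.25); print(name,observe()["time_s"])
E
python3 - <<'E'
from h import *
from pick import pick
im,d,K,T=load("w1")
a,b=[wray(*p,K,T,.09) for p in[(274.2,187),(366.8,185)]]; n1,n2=[wray(*p,K,T,.095) for p in[(287.5,214.2),(352.5,215)]]; t=wray(367,289.5,K,T,.088)
print("stand",a,b,np.degrees(np.arctan2(*(b-a)[1::-1])),np.linalg.norm(b-a));print("nose",n1,n2,np.degrees(np.arctan2(*(n2-n1)[1::-1])));print("tip",t)
for deg in(4.5,5.0,5.5):
    s=np.radians(deg); X=np.array([np.sin(s),-np.cos(s)]); print(deg,"travel",(t-(n1+n2)/2)[:2]@X,"tip beyond edge",(t-(a+b)/2)[:2]@X,"tip lat",(t-(a+b)/2)[:2]@[np.cos(s),np.sin(s)])
pick(.5455,.0695,.483,.375,"spacer")
E
```

```text
stand [ 0.50556401 -0.01821661  0.09      ] [ 0.63313328 -0.00476248  0.09      ] 6.020463327723875 0.12827677532479795
nose [ 0.52659547 -0.05469676  0.095     ] [ 0.61746566 -0.04829978  0.095     ] 4.026801743784841
tip [ 0.65684678 -0.17446007  0.088     ]
4.5 travel 0.12923735603564607 tip beyond edge 0.16933316817896207 tip lat 0.07444188181011611
5.0 travel 0.129886116088119 tip beyond edge 0.16997634021496538 tip lat 0.07296135538819364
5.5 travel 0.1305249848099773 tip beyond edge 0.17060656789457118 tip lat 0.07147527267657697
at [0.5464 0.0694 0.099 ]
grip 0.01912310862715771
lifted 0.019278537287064825
spacer 9.5083
```

```bash
python3 - <<'E'
from pick import *
import cv2
pick(.5662,.121,.483,.405,"bearing")
movep([.5,.2,.36],[0,pi/2,-1.487]); hold(.2)
im,d=get_image("side")
cv2.imwrite("pics/s2.png",cv2.resize(im[150:395,230:430,::-1],None,fx=2.4,fy=2.4,interpolation=cv2.INTER_CUBIC)); print(observe()["time_s"])
c=get_calibration("wrist"); im,d=get_image("wrist")
np.savez("pics/w2.npz",im=im,d=d,K=c["intrinsics"],T=c["world_from_camera"]); cv2.imwrite("pics/w2.png",im[:,:,::-1])
E
```

```text
at [0.5669 0.1212 0.0988]
grip 0.02658057976770672
lifted 0.026428527091554393
bearing 15.8583
17.1667
```

View pics/w2.png

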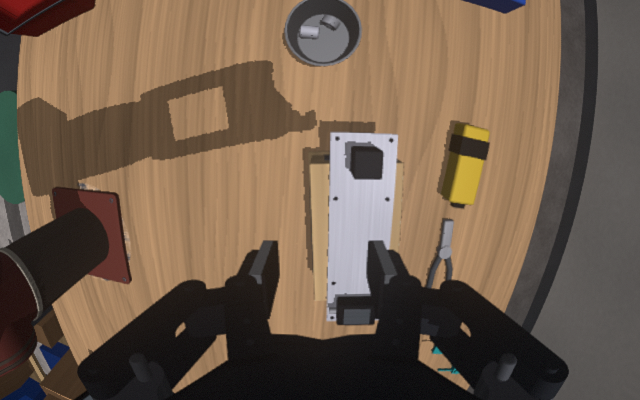

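Both parts are in the tub, spacer at (309,32) and bearing at (330,22), and the plate hasn't moved. Next is the gearbox position from this view. I'll grip it with the jaws along the chassis x axis.

```bash
python3 - <<'E'
from h import *
from pick import *
im,d,K,T=load("w2"); P=wcloud(d,K,T); v,u=np.indices(d.shape)
def rect(m):
    _,lab,st,_=cv2.connectedComponentsWithStats(m.astype(np.uint8)); k=1+st[1:,4].argmax(); Q=P[lab==k]; return cv2.minAreaRect((Q[:,:2]*1000).astype(np.float32)),Q[:,:2].mean(0)
A=(v<235)&(u>300)&(u<410)&(P[...,1]<.3)
g=rect(A&(P[...,2]>.136)&(P[...,2]<.145)); print("gear top",g); print("plate",rect((v<330)&(u>310)&(u<410)&(P[...,2]>.0935)&(P[...,2]<.1)&(P[...,1]<.3)))
gx,gy=.5545,.2105
if np.hypot(g[0][0][0]/1e3-gx,g[0][0][1]/1e3-gy)<.008: gx,gy=np.array(g[0][0])/1e3
o=[0,pi/2,.08-pi]
gripper_to(.085,40); movep([gx,gy,.2],o); print("contact",move_l([gx,gy,.101],feed=.1,max_force=12))
f0=observe()["ft_force"]; gripper_to(0,40); s=observe(); print(s["eef_pos"],s["opening"],f0,s["ft_force"],s["time_s"])
c=get_calibration("wrist"); im,d=get_image("wrist")
np.savez("pics/w3.npz",im=im,d=d,K=c["intrinsics"],T=c["world_from_camera"]); cv2.imwrite("pics/w3.png",im[:,:,::-1])
E
```

```text
gear top (((551.5917358398438, 213.12794494628906), (36.30189514160156, 35.578399658203125), 5.198084831237793), array([0.55156802, 0.21372747]))
plate (((560.8399047851562, 98.89532470703125), (90.82620239257812, 299.7991027832031), 4.397387981414795), array([0.55241801, 0.13238472]))
contact False
[0.55184984 0.21303261 0.10152097] 0.03581918691119661 [0.86556432 0.1135175  0.12732246] [-0.81373517 -1.70496026  3.6637097 ] 20.7417
```

View pics/w3.png

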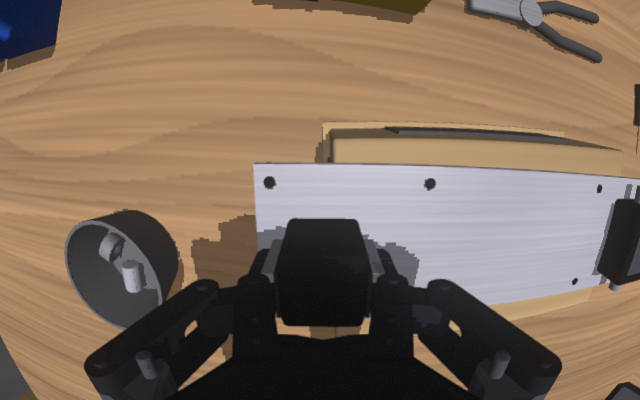

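Gripped: opening 35.8 mm, chassis pressed lightly onto the stand, parts visible in the tub. I'll slide most of the way along the stand axis (yaw about 6°), then check.

```bash
python3 - <<'E'
from h import *
from pick import *
s=observe(); p=s["eef_pos"].copy(); X=np.array([np.sin(np.radians(6)),-np.cos(np.radians(6)),0])
for k in (.06,.122):
    q=p+k*X; q[2]=.1005
    print(move_l(q,feed=.04,max_force=35)); s=observe(); print(s["eef_pos"].round(4),s["ft_force"].round(2),s["opening"],s["time_s"])
hold(.3)
for n in["side","scene"]:
    im,d=get_image(n); c=get_calibration(n); np.savez(f"pics/{n}3.npz",im=im,d=d,K=c["intrinsics"],T=c["world_from_camera"])
    a=im[100:260,270:400] if n=="side" else im[140:250,220:390]
    cv2.imwrite(f"pics/{n}3c.png",cv2.resize(a[:,:,::-1],None,fx=3.7 if n=="side" else 4,fy=3.7 if n=="side" else 4,interpolation=cv2.INTER_CUBIC))
E
```

```text
False
[0.5589 0.1544 0.1015] [-0.38  4.19  6.5 ] 0.03566398078064975 22.4417
False
[0.5655 0.0929 0.1016] [0.07 5.17 7.54] 0.035497463921201795 24.1417
```

View pics/side3c.png

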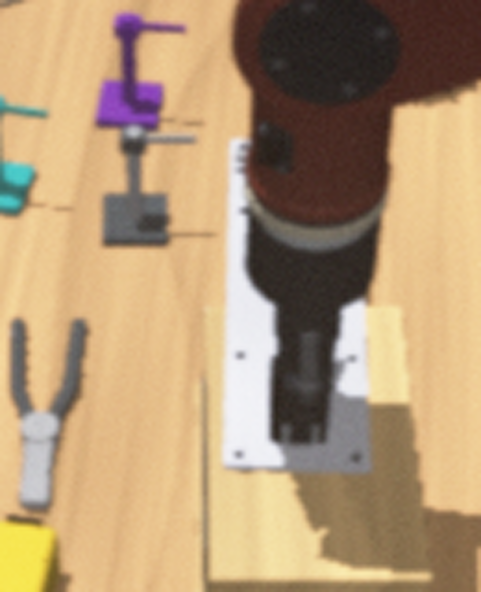

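View pics/scene3c.png

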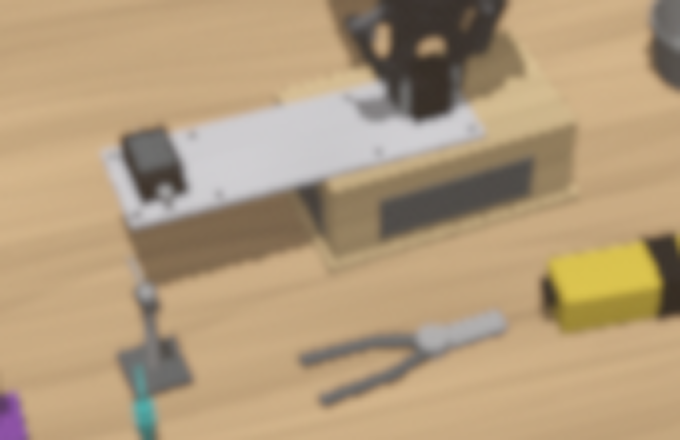

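Side crop: blade tip at (195,139), i.e. full-image (322.7,137.6), and near nose corner at (231,138), i.e. (332.4,137.3). Scene crop: nose corners at (103,152) and (133,228), blade tip at about (133,262). Next I'll compute the remaining travel.

```bash
python3 - <<'E'
from h import *
X=np.array([np.sin(np.radians(6)),-np.cos(np.radians(6)),0]); Y=np.array([.9945,.1045,0])
u=4.4/57.3; cy=np.array([np.cos(u),np.sin(u),0])
_,_,K,T=load("side3"); t=ray(322.7,137.6,K,T,.088); n=ray(332.4,137.3,K,T,.095); n_mid=n-.045*cy
print("side tip",t,"corner",n,"remain mid",(t-n_mid)@X)
_,_,K,T=load("scene3"); t=ray(253.2,205.5,K,T,.088); a=ray(245.75,178,K,T,.095);b=ray(253.25,197,K,T,.095)
print("scene tip",t,a,b,"remain mid",(t-(a+b)/2)@X)
P=np.array([.5655,.0929]); print("pred nose mid",P+.265*np.array([np.sin(u),-np.cos(u)]))
E
```

```text
side tip [ 0.65669182 -0.1678382   0.088     ] corner [ 0.63050593 -0.16395524  0.095     ] remain mid 0.007855584457956689
scene tip [ 0.66464409 -0.17411225  0.088     ] [ 0.54379355 -0.17298963  0.095     ] [ 0.63554366 -0.16733775  0.095     ] remain mid 0.011764009970120396
pred nose mid [ 0.58582905 -0.17131909]
```

The estimates of what remains are 7.9, 11.8 and 10.6 mm, so I'll move 10 mm further and then check levelness and alignment.

```bash
python3 - <<'E'
from h import *
from pick import *
s=observe(); X=np.array([np.sin(np.radians(6)),-np.cos(np.radians(6)),0])
q=np.array([.5655,.0929,.1005])+.010*X
print(move_l(q,feed=.02,max_force=35)); hold(.5); s=observe(); print(s["eef_pos"].round(4),s["ft_force"].round(2),s["opening"],s["time_s"])
im,d=get_image("scene"); c=get_calibration("scene"); K,T=c["intrinsics"],c["world_from_camera"]; P=cloud(d,K,T)
m=(im.min(2)>135)&(np.ptp(im.astype(int),axis=2)<40)&(abs(P[...,2]-.095)<.012)&(P[...,0]>.45)&(P[...,0]<.7)&(P[...,1]<.14)&(P[...,1]>-.25)
Q=P[m]; A=np.c_[Q[:,:2],np.ones(len(Q))]; print("plane",len(Q),np.linalg.lstsq(A,Q[:,2],rcond=None)[0].round(4),np.median(Q[:,2]),"ymin",np.percentile(Q[:,1],1),cv2.minAreaRect((Q[:,:2]*1000).astype(np.float32)))
cw=get_calibration("wrist"); w,_=get_image("wrist"); im2,_=get_image("side")
a=cv2.resize(im2[115:175,285:365,::-1],None,fx=5,fy=5,interpolation=cv2.INTER_CUBIC); b=cv2.resize(im[165:225,220:300,::-1],None,fx=5,fy=5,interpolation=cv2.INTER_CUBIC)
ww=cv2.resize(w[:,320:,::-1],None,fx=.7,fy=.7); ww=cv2.copyMakeBorder(ww,0,0,0,800-ww.shape[1],0)
np.savez("pics/w4.npz",im=w,d=w[...,0],K=cw["intrinsics"],T=cw["world_from_camera"])
cv2.imwrite("pics/fin.png",np.vstack([np.hstack([a,b]),ww]))
E
```

```text
False
[0.5673 0.084  0.1015] [0.1  5.07 8.31] 0.03554239567427045 25.6417
plane 1442 [ 0.0065 -0.0009  0.0913] 0.09519852450003574 ymin -0.17875649069477256 ((598.5618896484375, -30.7955322265625), (158.6911163330078, 315.7203674316406), 8.579890251159668)
```

View pics/fin.png

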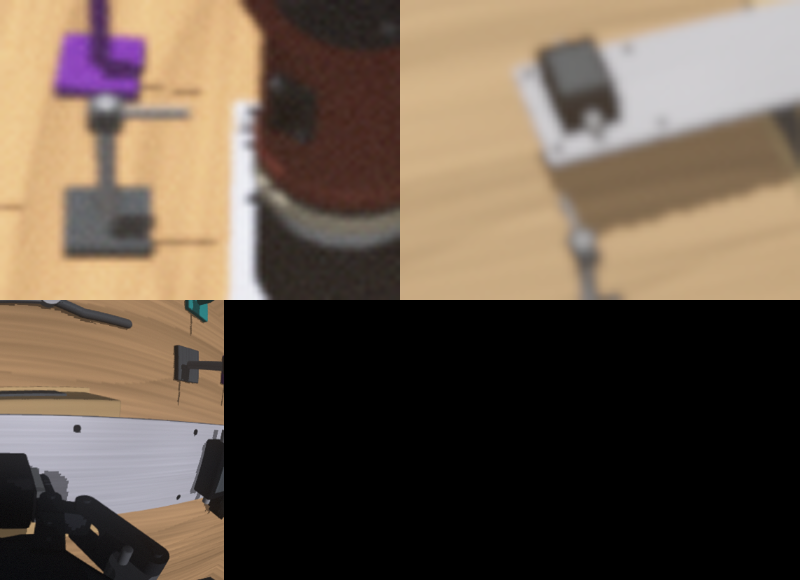

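Final view: in the side crop the blade tip is at (188,113) and the nose corner at (234,102). In the scene crop the nose corner at (548,165) lies in line with the blade. The arm measured 9.1 mm of travel, leaving -1.2, +2.7 and +1.5 mm by the three estimates, all within 8 mm. The fitted plate slope is below 0.01 rad, the height is right and the grip is firm, so I'm handing in.

```bash
python3 -c "
from plant import *
s=observe();print(s['joint_velocities'].round(4),s['opening']);job_done()"
```

```text
[ 0.0002  0.0002 -0.0005  0.0015 -0.0001  0.0015] 0.03594262137647218
the job is handed in; nothing more can be done
```

I put the spacer and the bearing in the tub while the chassis was still in its starting place. Then I gripped the gearbox at 40 N and slid the plate about 130 mm out along the stand. I handed in at about 26 s, still holding it.

- **Alignment with the pointer:** the last three estimates put the nose edge -1.2, +2.7 and +1.5 mm short of the dark steel blade. They disagree by about 4 mm but are all inside the 8 mm tolerance. They come from views taken before the final 9.1 mm move, minus that move as the arm measured it. After it, I only looked at the pictures and did not recompute.
- **Level and in line:** the plate slopes less than 0.01 rad, with its top at 95 mm, so it rests on the stand. I measured its angle only before the slide, about 1.5° off the stand's axis; a rough outline fit after the last move was not usable as a check.
- **Hold:** the gripper was closed on the gearbox at 36 mm, pressing down with about 8 N, and the arm was at rest.
- **Parts and bystanders:** both parts were seen in the tub, last checked just before the slide. The arm did not go near the wheel, battery or pliers, but I did not measure their positions again.

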